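# Make up two felting kits

### The arm

A 6-joint arm with a two-finger parallel gripper is mounted at the origin on the work surface. World frame = base frame: x ahead of the robot, y to its left, z up, the work surface at z = 0. Lengths are in mm, angles in rad, forces in N, time in s.
With the tool pointing down it reaches from about 200 to 875 mm from the base axis. Payload 3.4 kg.
Tool frame: the origin (TCP) lies where the fingers leave the gripper's body, on its centre line; the fingertips stand 97 mm ahead of it and the grasp point (between the pads) lies 78 mm ahead of it; z points along the fingers, y is the line along which they close (so a half turn about z gives the same grasp; the last joint's range is limited). The gripper opens to 94 mm and grips with 3 to 60 N. Pads are 16 mm wide; open, the fingers measure 119 mm over their backs; the gripper's body (75 mm by 177 mm) begins 78 mm behind the grasp point.
Start: joints at [1.138, 0.276, 1.505, -0, 1.361, -0.121], TCP at [176.408, 547.298, 302.693] pointing down, gripper open.
Joint ranges: [-2.89, 2.89], [-0.75, 2.08], [0.22, 2.7], [-1.18, 4.32], [0.11, 2.71], [-2.7, 2.7]. Speed limits (rad/s): [2.57, 2.57, 3.14, 3.14, 3.14, 3.14].

### API

Orientations are given as a unit quaternion [w, x, y, z].
In Python, from station import ctrl, imaging, nets gives the robot as it stands.
- The arm moves only by the tool apply_moves, never from a script. Its argument "series" is text: rows parted by semicolons, each of 7 numbers parted by spaces: the turn, a rotation vector about the tool's x, y, z in units of 8 degrees (1.0 is 8 degrees), then the shift along the tool's x, y, z in units of 40 mm (1.0 is 40 mm), then the opening, from 0 (shut) to 1 (fully open). In form: wx wy wz dx dy dz fingers; .... A call has exactly 5 rows; each row is the pose to reach, as a shift and turn from the pose commanded when the call began, along the tool's axes at that moment; what a row does not reach only later rows make up. A row lasts 1/10 s, in which the tool goes at most 50 mm and 8.59 degrees, less where a joint would pass 70% of its speed; a pose out of reach is approached as far as the arm can. A call with a gripper value outside its range is refused whole. The fingers move at their own pace and stop on an object; "grip_force" is the grip in N (left out, the last holds). Time passes only in rows, so rows that repeat a pose let the fingers close, or fill a call up. It gives the time, the measured TCP pose, the force, the opening and the grip force at its end, in the units of the state.
- ctrl.state(): the state, without advancing time (a new reading comes with each control period).
- imaging.read_camera(name): name is "scene" or "top"; returns the picture (400x640x3 uint8, blue, green, red); there is no depth.
- imaging.camera_params(name): a dict with "mtx" (3x3 intrinsics, pixels), "world_from_camera" (4x4, takes a point from camera to world coordinates). Camera axes: x right, y down, z forward; pixel columns grow to the right and rows downward; lengths in mm; the calibration is good to about 2 mm. A picture is of the moment at which its call begins. camera_params takes no time and is no camera call.
- ctrl.finish_job(): hands the job in; it is judged then, once.
Trained networks look in the newest picture that a camera, given by its name, has taken for a name from the list of things; names that differ only in an ending like _2 or _b are one class to them, and where a whole thing is asked for, a point or a joint stands for the part that bears it (a point fixed in the world has none). Each returns a list of dicts, best first, with "confidence" (0 to 1); they miss things now and then, are a little off and sometimes report something else, mostly with a low value. They report only what shows in the picture. A call takes as long as a camera call. They do not tell look-alikes from the thing itself.
- nets.boxes_of(camera, query): "extent" ([centre column, centre row, width, height] as shares, 0 to 1, of the picture: columns of its width, rows of its height, round what is visible of it).
- nets.cut_out(camera, query): "mask" (400x640 bool, what is visible of it) and "extent" ([centre column, centre row, width, height] as shares, 0 to 1, of the picture: columns of its width, rows of its height, round what is visible of it).
The state is a dict: "t": time; "joint_positions": joint angles; "qvel": joint speeds; "joint_torque": joint torques, N m; "ee_pos": TCP position; "tool_rot": TCP orientation; "contact_force": force on the tool from outside, world axes, zero at the start; "torque": the same for the moment, N m; "width": opening from 0.0 (shut) to 1.0 (fully open); "grasp_force": force on a finger pad.
Only numpy, scipy, OpenCV 4.12 (cv2) and the standard library are available. Lean on these libraries where they do the work, as an engineer would, in place of code of your own. Each camera call takes 0.05 s, during which the arm holds its last target. There are 200 camera calls.

### The job

Make up the two felting kits from the stock. Blue tray: the green soap in the cork-floored compartment, the orange tin in the middle one and the wooden rubber in the last; white tray: the tan soap in the cork-floored compartment and the yellow tin in the other. Everything stands upright and flat on the floor of its compartment, and the rose soap and the purple tin stay where they are.

Things in the scene. Friction and masses are not known exactly. Their poses are not given: they have to be found in the camera images.
- blue_tray: Blue open tray fixed to the table, 70 (x) x 202 (y) x 16 mm, three square compartments in a row, centres at y = +66, 0, -66. That at +66 has a brown cork floor, the others are blue. Compartments 62 x 62 inside, walls and partitions 4 thick, rim 16 and floor top 4 above the table. Origin: centre of its underside; y along the row, x across it, z up.
- white_tray: White open tray fixed to the table, 70 (x) x 136 (y) x 16 mm, two square compartments, centres at y = +33, -33. That at +33 has a brown cork floor, the other is white. Compartments 62 x 62 inside, walls and partitions 4 thick, rim 16 and floor top 4 above the table. Origin: centre of its underside; y along the row, x across it, z up.
- green_soap: Olive-green bar of soap, a block 44 x 44 x 46 mm high with upright sides and a stamped top, about 90 g. Origin at the centre of its underside, z up through its top. x and y are square to its sides. It stands on the table somewhere in the arc of stock beyond the trays.
- tan_soap: Tan (light brown) bar of soap, a block 44 x 44 x 46 mm high with upright sides and a stamped top, about 90 g. Origin at the centre of its underside, z up through its top. x and y are square to its sides. It stands on the table somewhere in the arc of stock beyond the trays.
- rose_soap: Rose-pink bar of soap, a block 44 x 44 x 46 mm high with upright sides and a stamped top, about 90 g. Origin at the centre of its underside, z up through its top. x and y are square to its sides. It stands on the table somewhere in the arc of stock beyond the trays. A spare: it stays where it is.
- orange_tin: Orange lidded dye tin, a straight cylinder 44 in diameter and 48 mm high with a small bare-metal spot in the middle of its lid, about 80 g. Origin at the centre of its underside, z up through its top. It stands on the table somewhere in the arc of stock beyond the trays.
- yellow_tin: Yellow lidded dye tin, a straight cylinder 44 in diameter and 48 mm high with a small bare-metal spot in the middle of its lid, about 80 g. Origin at the centre of its underside, z up through its top. It stands on the table somewhere in the arc of stock beyond the trays.
- purple_tin: Dark purple lidded dye tin, a straight cylinder 44 in diameter and 48 mm high with a small bare-metal spot in the middle of its lid, about 80 g. Origin at the centre of its underside, z up through its top. It stands on the table somewhere in the arc of stock beyond the trays. A spare: it stays where it is.
- wooden_rubber: Turned wooden felt rubber: a round foot 44 in diameter and 16 mm high, a thin neck 18 in diameter, and on top a straight round knob 30 in diameter from 28 to 52 above its underside; about 60 g. Origin at the centre of its underside, z up through its top. It stands on its foot somewhere in the arc of stock beyond the trays.
There are look-alikes about, which are no part of the job. There is more than one size of the yellow_tin; the one meant has the size given above.

How it is judged (in metres and radians):
At the end, for the whole second after the job is handed in: Each of the five things stands in its own compartment, its origin within 12 mm of the compartment's centre along the tray's x and y and within 3 mm of the floor's height, upright within 0.1 rad, released and at rest; the rose soap and the purple tin are within 20 mm of where they began and upright (x of green_soap in the frame of blue_tray between -0.012 and 0.012 m and y of green_soap in the frame of blue_tray between 0.054 and 0.078 m and z of green_soap in the frame of blue_tray between 0.001 and 0.007 m and angle between each of green_soap, orange_tin, wooden_rubber, tan_soap, yellow_tin, rose_soap, purple_tin's own z axis and vertical below 0.1 rad and linear speed of each of green_soap, orange_tin, wooden_rubber, tan_soap, yellow_tin below 0.02 m/s and angular speed of each of green_soap, orange_tin, wooden_rubber, tan_soap, yellow_tin below 0.3 rad/s and contact force between each of green_soap, orange_tin, wooden_rubber, tan_soap, yellow_tin and the fingers below 0.1 N and x of orange_tin in the frame of blue_tray between -0.012 and 0.012 m and y of orange_tin in the frame of blue_tray between -0.012 and 0.012 m and z of orange_tin in the frame of blue_tray between 0.001 and 0.007 m and x of wooden_rubber in the frame of blue_tray between -0.012 and 0.012 m and y of wooden_rubber in the frame of blue_tray between -0.078 and -0.054 m and z of wooden_rubber in the frame of blue_tray between 0.001 and 0.007 m and x of tan_soap in the frame of white_tray between -0.012 and 0.012 m and y of tan_soap in the frame of white_tray between 0.021 and 0.045 m and z of tan_soap in the frame of white_tray between 0.001 and 0.007 m and x of yellow_tin in the frame of white_tray between -0.012 and 0.012 m and y of yellow_tin in the frame of white_tray between -0.045 and -0.021 m and z of yellow_tin in the frame of white_tray between 0.001 and 0.007 m and distance of each of rose_soap, purple_tin from where it was at the start of the episode below 0.02 m); the robot touches nothing.
It fails at once if the rose soap is moved by more than 20 mm (distance of rose_soap from where it was at the start of the episode above 0.02 m).
It fails at once if the purple tin is moved by more than 20 mm (distance of purple_tin from where it was at the start of the episode above 0.02 m).
It also fails if it takes over 112 s, if anything falls off the work surface, if the arm or the gripper's body presses on something with over 40 N, if the wrist force passes 120 N, or if a joint passes its speed limit or range.

## Working session

There is one attempt and no reset: what is moved stays moved. The work goes in short steps, Python scripts to look and compute and a tool call to move; the robot and the scene stay as the last step left them, time stands still between calls to the robot, and variables do not carry over. Pictures are saved under pics/ and viewed, at most 14 in all, crops included, and the job is handed in when it is done.

Besides the shell and the picture viewer there is one more tool, called after ">>>" by a JSON object that holds its "name" and its "arguments". apply_moves: Moves the arm, as the interface text tells. Its arguments: {"type":"object","properties":{"series":{"type":"string"},"grip_force":{"type":"number"}},"required":["series"]}

```bash
mkdir -p pics; ls
python3 - <<'E'
from station import ctrl, imaging, nets
import cv2
s=ctrl.state(); print(s['t'],s['ee_pos'],s['tool_rot'],s['width'])
for c in ('scene','top'):
    p=imaging.camera_params(c); print(c,p['mtx'].tolist() if hasattr(p['mtx'],'tolist') else p['mtx'],p['world_from_camera'])
    cv2.imwrite(f'pics/{c}0.png',imaging.read_camera(c))
E
```

```text
pics
0.0 [176.22683511 546.92757502 301.80471262] [-2.53655536e-04  1.55258687e-01  9.87873425e-01 -8.78184383e-04] 0.9999945725344052
scene [[377.41525557127665, 0.0, 321.3146717696788], [0.0, 377.41525557127665, 194.35489108707026], [0.0, 0.0, 1.0]] [[-8.47830775e-01  4.06166036e-01 -3.40898998e-01  8.89128646e+02]
 [ 5.30255744e-01  6.45226794e-01 -5.50010209e-01  5.01396398e+02]
 [-3.43829854e-03 -6.47079234e-01 -7.62415007e-01  7.14800915e+02]
 [ 0.00000000e+00  0.00000000e+00  0.00000000e+00  1.00000000e+00]]
top [[381.7452857145581, 0.0, 323.5521339291565], [0.0, 381.7452857145581, 196.64783892151212], [0.0, 0.0, 1.0]] [[ 1.99369019e-02 -9.85202351e-01  1.70231748e-01  4.35558573e+02]
 [-9.99693244e-01 -2.21461821e-02 -1.10889096e-02  1.57739862e+01]
 [ 1.46948031e-02 -1.69958450e-01 -9.85341661e-01  9.15377638e+02]
 [ 0.00000000e+00  0.00000000e+00  0.00000000e+00  1.00000000e+00]]
```

View pics/top0.png

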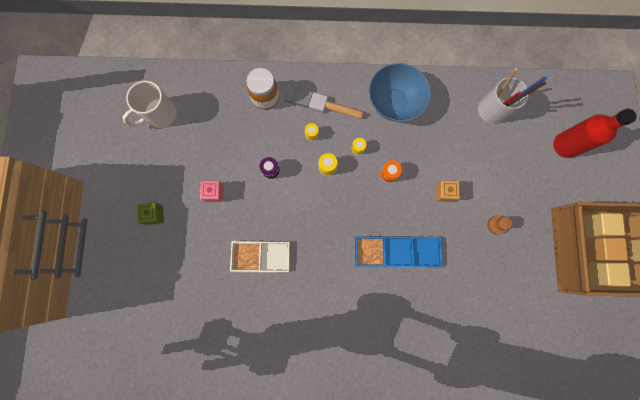

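View pics/scene0.png

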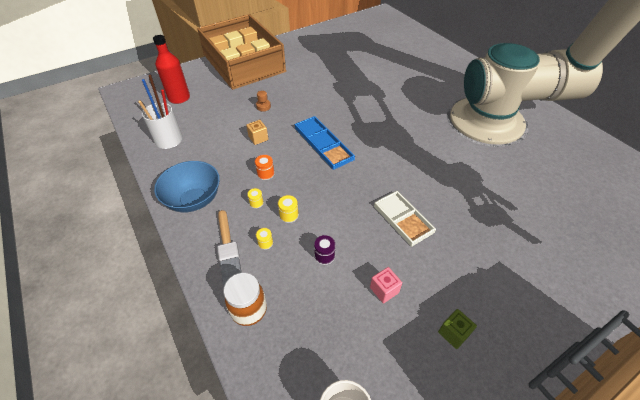

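```bash
cat > h.py <<'E'
import numpy as np, cv2
from station import ctrl, imaging, nets
from scipy.optimize import minimize
P={c:imaging.camera_params(c) for c in ('scene','top')}
def proj(c,X):
    T=np.linalg.inv(np.array(P[c]['world_from_camera'])); q=(T[:3,:3]@np.asarray(X,float).T).T+T[:3,3]
    q=q@np.array(P[c]['mtx']).T; return q[:,:2]/q[:,2:]
def onplane(c,uv,z):
    W=np.array(P[c]['world_from_camera']); d=W[:3,:3]@np.linalg.inv(np.array(P[c]['mtx']))@np.array([uv[0],uv[1],1.])
    return W[:3,3]+d*(z-W[2,3])/d[2]
def box(a,b,h,z0=0): return [np.array([[x*a/2,y*b/2,z] for x in(-1,1) for y in(-1,1) for z in(z0,z0+h)])]
def cyl(d,z0,z1):
    t=np.linspace(0,2*np.pi,40); return [np.array([[d/2*np.cos(a),d/2*np.sin(a),z] for a in t for z in(z0,z1)])]
SH={'soap':box(44,44,46),'tin':cyl(44,0,48),'rubber':cyl(44,0,16)+cyl(18,16,28)+cyl(30,28,52),'blue_tray':box(70,202,16),'white_tray':box(70,136,16)}
def shape(n): return SH.get(n) or SH[n.split('_')[1]]
def render(c,parts,p,k=4):
    a=p[2]; R=np.array([[np.cos(a),-np.sin(a),0],[np.sin(a),np.cos(a),0],[0,0,1]])
    m=np.zeros((400*k,640*k),np.uint8)
    for q in parts:
        uv=proj(c,q@R.T+[p[0],p[1],0]); uv=(uv+.5)*k-.5
        cv2.fillConvexPoly(m,cv2.convexHull(np.round(uv*16).astype(np.int32)),255,shift=4)
    return cv2.resize(m,(640,400),interpolation=cv2.INTER_AREA)/255.
def fit(masks,n,p0,yaw):
    parts=shape(n)
    def cost(v):
        p=[p0[0]+v[0],p0[1]+v[1],p0[2]+(v[2]/40 if yaw else 0)]; e=0
        for c,m in masks.items():
            r=render(c,parts,p); e+=np.abs(r-m).sum()/m.sum()
        return e/len(masks)
    d=3 if yaw else 2; best=None
    for a in ([0,.4,.8,-.4] if yaw else [0]):
        s=np.zeros(d); 
        if yaw: s[2]=a*40
        sim=np.vstack([s]+[s+8*np.eye(d)[i] for i in range(d)])
        r=minimize(cost,s,method='Nelder-Mead',options=dict(initial_simplex=sim,xatol=.1,fatol=1e-3))
        if best is None or r.fun<best.fun: best=r
    v=best.x; return np.array([p0[0]+v[0],p0[1]+v[1],p0[2]+(v[2]/40 if yaw else 0)]),best.fun
def measure(n,cams=('top','scene')):
    yaw='soap' in n or 'tray' in n; out=[]
    det={}
    for c in cams:
        det[c]=[d for d in nets.cut_out(c,n) if d['confidence']>.3]
    return det,yaw
E
cat > m1.py <<'E'
from h import *
for c in ('scene','top'): imaging.read_camera(c)
names=['blue_tray','white_tray','green_soap','tan_soap','rose_soap','orange_tin','yellow_tin','purple_tin','wooden_rubber']
for n in names:
    det,yaw=measure(n)
    for c in det: print(n,c,[(round(d['confidence'],2),(np.array(d['extent'])*[640,400,640,400]).round(0).tolist()) for d in det[c]][:4])
    h=8 if 'tray' in n else 25
    for d in det['top'][:4]:
        mt=d['mask'].astype(float); ys,xs=np.nonzero(mt); p0=onplane('top',(xs.mean(),ys.mean()),h)
        f1,e1=fit({'top':mt},n,[p0[0],p0[1],0],yaw)
        # match in scene
        uv=proj('scene',[[f1[0],f1[1],h]])[0]
        ms=[q['mask'].astype(float) for q in det['scene'] if np.hypot(*(np.array(q['extent'][:2])*[640,400]-uv))<15]
        print('  top',f1.round(2),round(e1,3),end=' ')
        if ms:
            f2,e2=fit({'scene':ms[0]},n,f1,yaw); f3,e3=fit({'top':mt,'scene':ms[0]},n,f1,yaw)
            print('scene',f2.round(2),round(e2,3),'both',f3.round(2),round(e3,3))
        else: print()
E
time python3 m1.py
```

```text
blue_tray top [(0.56, [398.0, 251.0, 90.0, 34.0]), (0.42, [497.0, 227.0, 23.0, 14.0])]
blue_tray scene [(0.87, [323.0, 141.0, 59.0, 52.0])]
  top [ 4.6513e+02 -1.7090e+02  2.0000e-02] 0.036 scene [ 4.6536e+02 -1.7169e+02  1.0000e-02] 0.057 both [ 4.6517e+02 -1.7087e+02  2.0000e-02] 0.049
  top [ 5.5305e+02 -4.4287e+02  2.3000e-01] 5.579 
white_tray top [(0.56, [259.0, 256.0, 56.0, 31.0])]
white_tray scene [(0.56, [406.0, 219.0, 61.0, 57.0])]
  top [4.4781e+02 1.5203e+02 1.0000e-02] 0.03 scene [4.4716e+02 1.5255e+02 1.0000e-02] 0.031 both [4.4753e+02 1.5237e+02 1.0000e-02] 0.032
green_soap top [(0.63, [152.0, 214.0, 28.0, 25.0])]
green_soap scene []
  top [5.4096e+02 4.0868e+02 2.0000e-02] 0.181 
tan_soap top [(0.64, [448.0, 190.0, 20.0, 20.0])]
tan_soap scene [(0.86, [259.0, 133.0, 20.0, 23.0])]
  top [ 610.69 -288.19    1.57] 0.065 scene [ 610.54 -286.54    1.4 ] 0.145 both [ 610.78 -288.35    1.53] 0.123
rose_soap top [(0.7, [214.0, 190.0, 20.0, 18.0])]
rose_soap scene [(0.74, [385.0, 285.0, 33.0, 31.0])]
  top [ 5.9742e+02  2.7033e+02 -1.3000e-01] 0.189 scene [5.9652e+02 2.7105e+0
[... 841 characters left out ...]
85   0.  ] 0.79 both [713.01 -78.65   0.  ] 0.967
purple_tin top [(0.68, [268.0, 168.0, 21.0, 21.0])]
purple_tin scene [(0.56, [324.0, 249.0, 19.0, 26.0])]
  top [654.65 136.5    0.  ] 0.12 scene [655.96 136.93   0.  ] 0.069 both [655.36 136.79   0.  ] 0.096
wooden_rubber top [(0.55, [498.0, 228.0, 23.0, 15.0]), (0.5, [262.0, 257.0, 58.0, 34.0])]
wooden_rubber scene [(0.68, [408.0, 221.0, 60.0, 55.0]), (0.66, [264.0, 100.0, 15.0, 21.0])]
  top [ 533.11 -409.07    0.  ] 0.22 scene [ 533.19 -409.98    0.  ] 0.099 both [ 533.22 -409.88    0.  ] 0.161
  top [434.15 195.61   0.  ] 0.823 scene [460.31 198.56   0.  ] 0.74 both [453.83 196.13   0.  ] 0.783
real	0m59.266s
user	0m58.983s
sys	0m54.790s
```

```bash
cat > v1.py <<'E'
from h import *
G={'green_soap':(541,409,0.02),'tan_soap':(610.7,-288,0),'rose_soap':(597,270.5,-.1),'orange_tin':(654.4,-152.7,0),'yellow_tin':(669,-1,0),'wooden_rubber':(533.2,-409.9,0)}
im={c:imaging.read_camera(c) for c in('top','scene')}
rows=[]
for c in im:
    r=[]
    for n,p in G.items():
        if n=='rose_soap' : continue
        k=6; uv=proj(c,[[p[0],p[1],24]])[0]; x0,y0=int(uv[0])-13*0-13,int(uv[1])-18
        x0=max(0,x0); cr=im[c][y0:y0+36,x0:x0+26]; cr=cv2.resize(cr,None,fx=k,fy=k,interpolation=cv2.INTER_NEAREST)
        if n=='green_soap': cr=np.clip(cr.astype(int)*2,0,255).astype(np.uint8)
        s=22; a=p[2]
        if 'soap' in n: loops=[[(p[0]+s*(np.cos(a)*i-np.sin(a)*j),p[1]+s*(np.sin(a)*i+np.cos(a)*j),z) for i,j in((1,1),(1,-1),(-1,-1),(-1,1))] for z in(46,0)]
        else:
            t=np.linspace(0,6.28,30); z1,rr=(52,15) if 'rub' in n else (48,22)
            loops=[[(p[0]+rr*np.cos(q),p[1]+rr*np.sin(q),z1) for q in t],[(p[0]+22*np.cos(q),p[1]+22*np.sin(q),0) for q in t]]
        for L,col in zip(loops,((255,0,255),(255,255,0))):
            pts=(proj(c,L)+.5-[x0,y0])*k; cv2.polylines(cr,[np.round(pts).astype(int)],True,col,1)
        r.append(cr)
    rows.append(np.hstack(r))
cv2.imwrite('pics/ov.png',np.vstack(rows)); 
for uv in((84,220),(78,275)):
    for z in(100,200,300): X=onplane('top',uv,z); print(z,X.round(),proj('scene',[X]).round())
E
python3 v1.py
```

```text
100 [515. 515. 100.] [[531. 357.]]
200 [505. 453. 200.] [[529. 295.]]
300 [495. 392. 300.] [[526. 222.]]
100 [400. 513. 100.] [[575. 318.]]
200 [404. 452. 200.] [[571. 262.]]
300 [409. 391. 300.] [[566. 196.]]
```

View pics/ov.png

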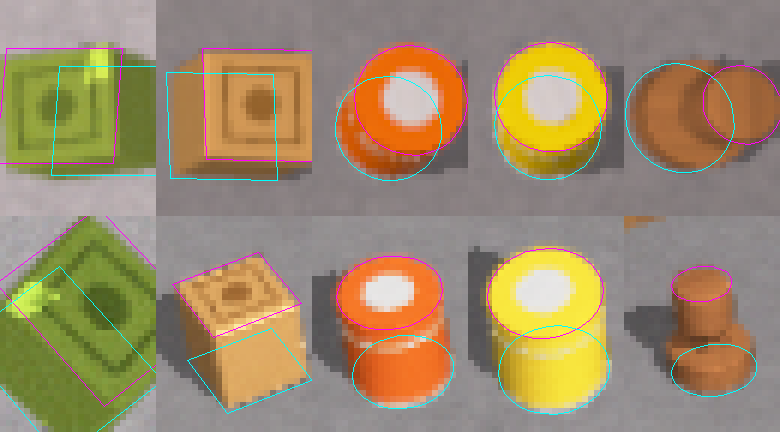

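```bash
cat > g.py <<'E'
from h import *
im={c:imaging.read_camera(c) for c in('top','scene')}; M={}
out=[]
for c,(x,y) in {'top':(151,213),'scene':(459,328)}.items():
    hsv=cv2.cvtColor(im[c],cv2.COLOR_BGR2HSV); w=np.zeros((400,640),bool); w[y-30:y+30,x-30:x+30]=1
    m=((hsv[...,1]>110)&(hsv[...,0]>22)&(hsv[...,0]<50)&w).astype(np.uint8)
    m=cv2.morphologyEx(m,cv2.MORPH_CLOSE,np.ones((3,3))); n,l,st,_=cv2.connectedComponentsWithStats(m); k=1+st[1:,4].argmax(); m=(l==k); M[c]=m.astype(float); print(c,st[k])
for cs in(('top',),('scene',),('top','scene')):
    f=fit({c:M[c] for c in cs},'green_soap',[541,420,0],True); print(cs,f)
p=f[0]
for c in im:
    r=render(c,shape('green_soap'),p); a=np.clip(im[c].astype(int)*2,0,255).astype(np.uint8)
    ys,xs=np.nonzero(r>.1); y0,x0=ys.min()-8,xs.min()-8
    z=cv2.resize(a[y0:y0+60,x0:x0+60],None,fx=6,fy=6,interpolation=cv2.INTER_NEAREST)
    for mm,col in((r>.5,(255,0,255)),(M[c]>.5,(255,255,0))):
        q=cv2.resize(mm[y0:y0+60,x0:x0+60].astype(np.uint8),None,fx=6,fy=6,interpolation=cv2.INTER_NEAREST)
        cv2.drawContours(z,cv2.findContours(q,0,2)[0],-1,col,1)
    out.append(z)
cv2.imwrite('pics/g.png',np.hstack(out))
E
python3 g.py
```

```text
top [137 203  27  21 490]
scene [439 309  38  40 815]
('top',) (array([5.41004376e+02, 4.10401309e+02, 2.11704497e-02]), np.float64(0.1699639855942377))
('scene',) (array([5.40365186e+02, 4.10389129e+02, 1.92968702e-01]), np.float64(0.10831228196800194))
('top', 'scene') (array([5.41003220e+02, 4.10494109e+02, 1.80052550e-01]), np.float64(0.15828404981624553))
```

View pics/g.png

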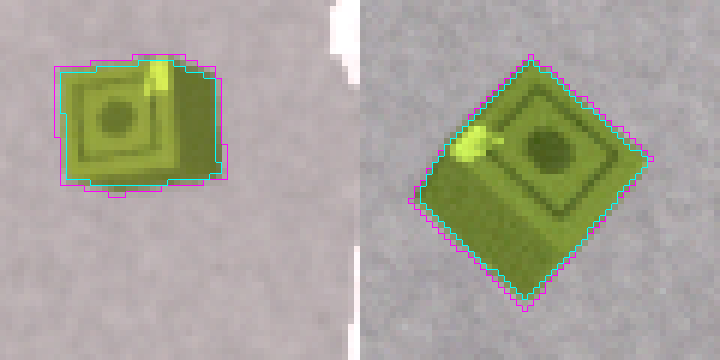

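```bash
cat > plan.py <<'E'
import numpy as np, json, sys, os
# ledger: commanded x y z theta (tool y heading), fingers. waypoint: x y z theta f mm_per_row hold_rows
def go(wps,commit=True):
    L=json.load(open('led.json')) if os.path.exists('led.json') else [176.408,547.298,302.693,1.259,1.0]
    cur=np.array(L); rows=[]
    for x,y,z,th,f,v,h in wps:
        t=np.array([x,y,z,th,f]); n=max(1,int(np.ceil(max(np.linalg.norm(t[:3]-cur[:3])/v,abs(th-cur[3])/np.radians(7.6)))))
        if np.linalg.norm(t[:4]-cur[:4])<1e-6: n=0
        for i in range(1,n+1): q=cur+(t-cur)*i/n; q[4]=f; rows.append(q)
        rows+= [t.copy()]*h; cur=t
    while len(rows)%5: rows.append(rows[-1])
    base=np.array(L)
    for k in range(0,len(rows),5):
        th=base[3]; tx=np.array([-np.sin(th)*-1*-1,np.cos(th),0]); ty=np.array([np.cos(th),np.sin(th),0]); o=[]
        for r in rows[k:k+5]:
            d=r[:3]-base[:3]; v=np.round([-np.degrees(r[3]-th)/8,tx@d/40,ty@d/40,-d[2]/40,r[4]],2)+0.
            o.append(f'0 0 {v[0]:g} {v[1]:g} {v[2]:g} {v[3]:g} {v[4]:g}')
        print('; '.join(o))
        base=np.array([*(base[:3]+40*(tx*v[1]+ty*v[2]+np.array([0,0,-v[3]]))),th-np.radians(8*v[0]),v[4]])
    json.dump(base.tolist(),open('led.json','w')); print('end',base.round(2))
go(eval(sys.argv[1]))
E
python3 plan.py '[(230,430,290,.8,1,40,0),(541,410.3,220,.15,.8,45,0),(541,410.3,114,.15,.8,30,1)]'
```

```text
0 0 0.82 -0.54 -0.6 0.08 1; 0 0 1.64 -1.09 -1.19 0.16 1; 0 0 2.47 -1.63 -1.79 0.24 1; 0 0 3.29 -2.17 -2.38 0.32 1; 0 0 3.87 -3.12 -2.14 0.54 0.8
0 0 0.58 -0.69 0.69 0.21 0.8; 0 0 1.16 -1.37 1.38 0.43 0.8; 0 0 1.74 -2.06 2.07 0.65 0.8; 0 0 2.33 -2.74 2.76 0.87 0.8; 0 0 2.91 -3.43 3.45 1.09 0.8
0 0 0.58 -0.36 0.91 0.22 0.8; 0 0 1.16 -0.71 1.82 0.44 0.8; 0 0 1.16 -0.71 1.82 1.1 0.8; 0 0 1.16 -0.71 1.82 1.76 0.8; 0 0 1.16 -0.71 1.82 2.42 0.8
0 0 0 0 0 0.67 0.8; 0 0 0 0 0 0.67 0.8; 0 0 0 0 0 0.67 0.8; 0 0 0 0 0 0.67 0.8; 0 0 0 0 0 0.67 0.8
end [5.4114e+02 4.1047e+02 1.1389e+02 1.5000e-01 8.0000e-01]
```

>>> {"name": "apply_moves", "arguments": {"series": "0 0 0.82 -0.54 -0.6 0.08 1; 0 0 1.64 -1.09 -1.19 0.16 1; 0 0 2.47 -1.63 -1.79 0.24 1; 0 0 3.29 -2.17 -2.38 0.32 1; 0 0 3.87 -3.12 -2.14 0.54 0.8", "grip_force": 20}}

```text
t: 1.8
ee_pos: [266.8, 424.6, 281.9]
tool_rot: [-0.001, 0.414, 0.91, -0.001]
contact_force: [0.8, 1.4, 1.0]
width: 0.946
grasp_force: 0.0
```

>>> {"name": "apply_moves", "arguments": {"series": "0 0 0.58 -0.69 0.69 0.21 0.8; 0 0 1.16 -1.37 1.38 0.43 0.8; 0 0 1.74 -2.06 2.07 0.65 0.8; 0 0 2.33 -2.74 2.76 0.87 0.8; 0 0 2.91 -3.43 3.45 1.09 0.8"}}

```text
t: 2.3
ee_pos: [464.7, 414.9, 237.2]
tool_rot: [-0.0, 0.59, 0.807, 0.0]
contact_force: [0.1, 1.7, 0.1]
width: 0.798
grasp_force: 0.0
```

>>> {"name": "apply_moves", "arguments": {"series": "0 0 0.58 -0.36 0.91 0.22 0.8; 0 0 1.16 -0.71 1.82 0.44 0.8; 0 0 1.16 -0.71 1.82 1.1 0.8; 0 0 1.16 -0.71 1.82 1.76 0.8; 0 0 1.16 -0.71 1.82 2.42 0.8"}}

```text
t: 2.8
ee_pos: [541.7, 410.2, 139.5]
tool_rot: [-0.0, 0.652, 0.758, 0.0]
contact_force: [-0.1, -0.2, 0.5]
width: 0.797
grasp_force: 0.0
```

>>> {"name": "apply_moves", "arguments": {"series": "0 0 0 0 0 0.67 0.8; 0 0 0 0 0 0.67 0.8; 0 0 0 0 0 0.67 0.8; 0 0 0 0 0 0.67 0.8; 0 0 0 0 0 0.67 0.8"}}

```text
t: 3.3
ee_pos: [542.0, 411.1, 115.8]
tool_rot: [0.001, 0.652, 0.758, 0.002]
contact_force: [-0.6, 1.0, 0.4]
width: 0.799
grasp_force: 0.0
```

```bash
python3 - <<'E'
from h import *
print(ctrl.state()['ee_pos'])
o=[]
for c,(x,y) in {'top':(151,213),'scene':(459,328)}.items():
    a=imaging.read_camera(c)[y-50:y+50,x-60:x+60]; o.append(cv2.resize(a,None,fx=3.3,fy=4))
cv2.imwrite('pics/g2.png',np.hstack(o))
E
python3 plan.py '[(541.1,410.5,113.9,.15,.2,30,6),(541.1,410.5,160,.15,.2,20,0),(541.1,410.5,210,.15,.2,40,0)]'
```

```text
[542.00202212 411.05973104 115.84781749]
0 0 0 0 0 0 0.2; 0 0 0 0 0 0 0.2; 0 0 0 0 0 0 0.2; 0 0 0 0 0 0 0.2; 0 0 0 0 0 0 0.2
0 0 0 0 0 0 0.2; 0 0 0 0 0 0 0.2; 0 0 0 0 0 -0.38 0.2; 0 0 0 0 0 -0.77 0.2; 0 0 0 0 0 -1.15 0.2
0 0 0 0 0 -0.63 0.2; 0 0 0 0 0 -1.25 0.2; 0 0 0 0 0 -1.25 0.2; 0 0 0 0 0 -1.25 0.2; 0 0 0 0 0 -1.25 0.2
end [5.4114e+02 4.1047e+02 2.0989e+02 1.5000e-01 2.0000e-01]
```

View pics/g2.png

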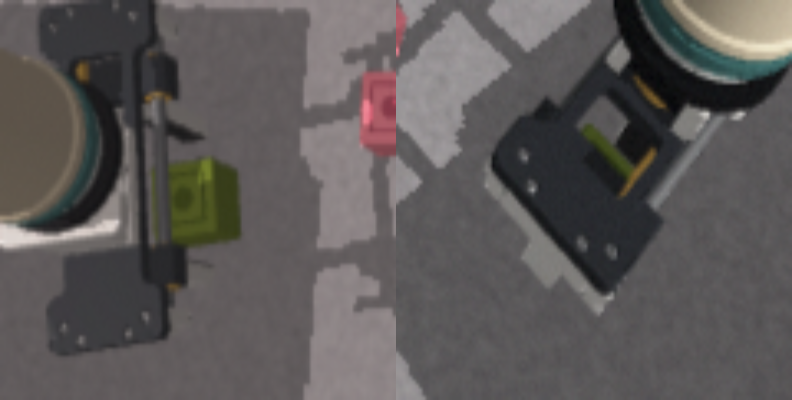

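The gripper straddles the green soap (soap at about (200,205) in the left crop, between the fingers). I'll close and lift.

>>> {"name": "apply_moves", "arguments": {"series": "0 0 0 0 0 0 0.2; 0 0 0 0 0 0 0.2; 0 0 0 0 0 0 0.2; 0 0 0 0 0 0 0.2; 0 0 0 0 0 0 0.2", "grip_force": 20}}

```text
t: 3.9
ee_pos: [541.2, 410.5, 113.9]
tool_rot: [0.0, 0.652, 0.758, 0.0]
contact_force: [0.4, -0.2, -0.3]
width: 0.467
grasp_force: 20.0
```

>>> {"name": "apply_moves", "arguments": {"series": "0 0 0 0 0 0 0.2; 0 0 0 0 0 0 0.2; 0 0 0 0 0 -0.38 0.2; 0 0 0 0 0 -0.77 0.2; 0 0 0 0 0 -1.15 0.2"}}

```text
t: 4.4
ee_pos: [540.8, 410.3, 159.8]
tool_rot: [-0.0, 0.652, 0.758, -0.001]
contact_force: [0.5, 0.2, -0.3]
width: 0.466
grasp_force: 20.0
```

>>> {"name": "apply_moves", "arguments": {"series": "0 0 0 0 0 -0.63 0.2; 0 0 0 0 0 -1.25 0.2; 0 0 0 0 0 -1.25 0.2; 0 0 0 0 0 -1.25 0.2; 0 0 0 0 0 -1.25 0.2"}}

```text
t: 4.9
ee_pos: [540.3, 410.0, 208.0]
tool_rot: [-0.001, 0.652, 0.758, -0.002]
contact_force: [-0.5, 0.8, -0.6]
width: 0.464
grasp_force: 20.0
```

```bash
python3 plan.py '[(463.9,-105,200,0.02,.2,40,1),(463.9,-105,118.5,0.02,.2,20,3)]'
```

```text
0 0 0.07 -0.89 -0.27 0.02 0.2; 0 0 0.13 -1.78 -0.55 0.04 0.2; 0 0 0.2 -2.67 -0.82 0.05 0.2; 0 0 0.27 -3.56 -1.1 0.07 0.2; 0 0 0.33 -4.45 -1.37 0.09 0.2
0 0 0.07 -0.9 -0.23 0.02 0.2; 0 0 0.14 -1.8 -0.47 0.03 0.2; 0 0 0.2 -2.7 -0.7 0.05 0.2; 0 0 0.27 -3.6 -0.93 0.07 0.2; 0 0 0.34 -4.5 -1.17 0.09 0.2
0 0 0.06 -0.91 -0.19 0.01 0.2; 0 0 0.13 -1.82 -0.38 0.03 0.2; 0 0 0.2 -2.74 -0.57 0.05 0.2; 0 0 0.26 -3.65 -0.76 0.07 0.2; 0 0 0.26 -3.65 -0.76 0.07 0.2
0 0 0 0 0 0.4 0.2; 0 0 0 0 0 0.81 0.2; 0 0 0 0 0 1.22 0.2; 0 0 0 0 0 1.63 0.2; 0 0 0 0 0 2.03 0.2
0 0 0 0 0 0 0.2; 0 0 0 0 0 0 0.2; 0 0 0 0 0 0 0.2; 0 0 0 0 0 0 0.2; 0 0 0 0 0 0 0.2
end [ 4.6375e+02 -1.0512e+02  1.1869e+02  2.0000e-02  2.0000e-01]
```

>>> {"name": "apply_moves", "arguments": {"series": "0 0 0.07 -0.89 -0.27 0.02 0.2; 0 0 0.13 -1.78 -0.55 0.04 0.2; 0 0 0.2 -2.67 -0.82 0.05 0.2; 0 0 0.27 -3.56 -1.1 0.07 0.2; 0 0 0.33 -4.45 -1.37 0.09 0.2"}}

```text
t: 5.4
ee_pos: [512.3, 224.7, 204.5]
tool_rot: [-0.001, 0.669, 0.743, -0.001]
contact_force: [0.2, -0.1, -0.8]
width: 0.47
grasp_force: 20.0
```

>>> {"name": "apply_moves", "arguments": {"series": "0 0 0.07 -0.9 -0.23 0.02 0.2; 0 0 0.14 -1.8 -0.47 0.03 0.2; 0 0 0.2 -2.7 -0.7 0.05 0.2; 0 0 0.27 -3.6 -0.93 0.07 0.2; 0 0 0.34 -4.5 -1.17 0.09 0.2"}}

```text
t: 5.9
ee_pos: [484.6, 41.0, 201.2]
tool_rot: [-0.001, 0.687, 0.727, -0.001]
contact_force: [-0.3, -0.8, -1.2]
width: 0.467
grasp_force: 20.0
```

>>> {"name": "apply_moves", "arguments": {"series": "0 0 0.06 -0.91 -0.19 0.01 0.2; 0 0 0.13 -1.82 -0.38 0.03 0.2; 0 0 0.2 -2.74 -0.57 0.05 0.2; 0 0 0.26 -3.65 -0.76 0.07 0.2; 0 0 0.26 -3.65 -0.76 0.07 0.2"}}

```text
t: 6.4
ee_pos: [462.8, -108.6, 198.5]
tool_rot: [-0.0, 0.701, 0.713, -0.001]
contact_force: [-0.3, -0.4, -0.7]
width: 0.467
grasp_force: 20.0
```

>>> {"name": "apply_moves", "arguments": {"series": "0 0 0 0 0 0.4 0.2; 0 0 0 0 0 0.81 0.2; 0 0 0 0 0 1.22 0.2; 0 0 0 0 0 1.63 0.2; 0 0 0 0 0 2.03 0.2"}}

```text
t: 6.9
ee_pos: [463.0, -104.0, 117.1]
tool_rot: [-0.001, 0.7, 0.714, -0.0]
contact_force: [-4.1, 1.2, 28.8]
width: 0.471
grasp_force: 20.0
```

>>> {"name": "apply_moves", "arguments": {"series": "0 0 0 0 0 0 0.2; 0 0 0 0 0 0 0.2; 0 0 0 0 0 0 0.2; 0 0 0 0 0 0 0.2; 0 0 0 0 0 0 0.2"}}

```text
t: 7.4
ee_pos: [463.8, -105.0, 118.9]
tool_rot: [0.0, 0.7, 0.714, 0.0]
contact_force: [0.2, 0.5, -1.1]
width: 0.469
grasp_force: 20.0
```

```bash
python3 plan.py '[(463.9,-105,118.5,0.02,.65,40,4),(463.9,-105,190,0.02,.75,25,0),(654.5,-152.7,190,0,.75,40,0),(654.5,-152.7,114,0,.75,25,2),(654.5,-152.7,114,0,.2,25,6),(654.5,-152.7,200,0,.2,25,0)]'
```

```text
0 0 0 0 0 0 0.65; 0 0 0 0 0 0 0.65; 0 0 0 0 0 0 0.65; 0 0 0 0 0 0 0.65; 0 0 0 0 0 0 0.65
0 0 0 0 0 -0.59 0.75; 0 0 0 0 0 -1.19 0.75; 0 0 0 0 0 -1.78 0.75; 0 0 0.03 -0.26 0.95 -1.78 0.75; 0 0 0.06 -0.51 1.9 -1.78 0.75
0 0 0.03 -0.25 0.95 0 0.75; 0 0 0.06 -0.5 1.9 0 0.75; 0 0 0.09 -0.75 2.85 0 0.75; 0 0 0.09 -0.75 2.85 0.47 0.75; 0 0 0.09 -0.75 2.85 0.95 0.75
0 0 0 0 0 0.47 0.75; 0 0 0 0 0 0.95 0.75; 0 0 0 0 0 0.95 0.75; 0 0 0 0 0 0.95 0.75; 0 0 0 0 0 0.95 0.2
0 0 0 0 0 0 0.2; 0 0 0 0 0 0 0.2; 0 0 0 0 0 0 0.2; 0 0 0 0 0 0 0.2; 0 0 0 0 0 0 0.2
0 0 0 0 0 -0.54 0.2; 0 0 0 0 0 -1.08 0.2; 0 0 0 0 0 -1.62 0.2; 0 0 0 0 0 -2.15 0.2; 0 0 0 0 0 -2.15 0.2
end [ 6.5451e+02 -1.5257e+02  1.9989e+02 -0.0000e+00  2.0000e-01]
```

>>> {"name": "apply_moves", "arguments": {"series": "0 0 0 0 0 0 0.65; 0 0 0 0 0 0 0.65; 0 0 0 0 0 0 0.65; 0 0 0 0 0 0 0.65; 0 0 0 0 0 0 0.65"}}

```text
t: 7.9
ee_pos: [463.8, -105.1, 118.7]
tool_rot: [0.0, 0.7, 0.714, 0.0]
contact_force: [-0.1, -0.1, 0.1]
width: 0.651
grasp_force: 0.0
```

>>> {"name": "apply_moves", "arguments": {"series": "0 0 0 0 0 -0.59 0.75; 0 0 0 0 0 -1.19 0.75; 0 0 0 0 0 -1.78 0.75; 0 0 0.03 -0.26 0.95 -1.78 0.75; 0 0 0.06 -0.51 1.9 -1.78 0.75"}}

```text
t: 8.4
ee_pos: [540.9, -124.1, 191.4]
tool_rot: [0.001, 0.703, 0.711, 0.001]
contact_force: [-0.2, -1.2, 0.2]
width: 0.753
grasp_force: 0.0
```

>>> {"name": "apply_moves", "arguments": {"series": "0 0 0.03 -0.25 0.95 0 0.75; 0 0 0.06 -0.5 1.9 0 0.75; 0 0 0.09 -0.75 2.85 0 0.75; 0 0 0.09 -0.75 2.85 0.47 0.75; 0 0 0.09 -0.75 2.85 0.95 0.75"}}

```text
t: 8.9
ee_pos: [656.1, -153.0, 151.3]
tool_rot: [0.001, 0.707, 0.707, 0.0]
contact_force: [0.7, 0.1, -0.6]
width: 0.749
grasp_force: 0.0
```

>>> {"name": "apply_moves", "arguments": {"series": "0 0 0 0 0 0.47 0.75; 0 0 0 0 0 0.95 0.75; 0 0 0 0 0 0.95 0.75; 0 0 0 0 0 0.95 0.75; 0 0 0 0 0 0.95 0.2"}}

```text
t: 9.4
ee_pos: [655.2, -152.8, 115.0]
tool_rot: [0.001, 0.707, 0.707, 0.0]
contact_force: [0.4, 0.1, 0.2]
width: 0.698
grasp_force: 0.0
```

>>> {"name": "apply_moves", "arguments": {"series": "0 0 0 0 0 0 0.2; 0 0 0 0 0 0 0.2; 0 0 0 0 0 0 0.2; 0 0 0 0 0 0 0.2; 0 0 0 0 0 0 0.2"}}

```text
t: 9.9
ee_pos: [655.0, -152.7, 114.7]
tool_rot: [0.001, 0.707, 0.707, 0.0]
contact_force: [-0.1, 0.2, 4.7]
width: 0.466
grasp_force: 20.0
```

>>> {"name": "apply_moves", "arguments": {"series": "0 0 0 0 0 -0.54 0.2; 0 0 0 0 0 -1.08 0.2; 0 0 0 0 0 -1.62 0.2; 0 0 0 0 0 -2.15 0.2; 0 0 0 0 0 -2.15 0.2"}}

```text
t: 10.4
ee_pos: [655.8, -153.0, 202.7]
tool_rot: [0.002, 0.707, 0.707, 0.001]
contact_force: [1.2, -0.1, 0.2]
width: 0.464
grasp_force: 20.0
```

```bash
python3 plan.py '[(465.2,-170.9,200,0.02,.2,40,2),(465.2,-170.9,130,0.02,.2,20,1),(465.2,-170.9,118.5,0.02,.2,5,3)]'
python3 - <<'E'
from h import *
a=imaging.read_camera('top')[200:300,340:460]; cv2.imwrite('pics/b1.png',cv2.resize(a,None,fx=5,fy=5))
E
```

```text
0 0 -0.03 -0.09 -0.95 0 0.2; 0 0 -0.06 -0.18 -1.89 0 0.2; 0 0 -0.09 -0.28 -2.84 0 0.2; 0 0 -0.12 -0.37 -3.79 0 0.2; 0 0 -0.15 -0.46 -4.73 0 0.2
0 0 0 0 0 0 0.2; 0 0 0 0 0 0 0.2; 0 0 0 0 0 0.43 0.2; 0 0 0 0 0 0.87 0.2; 0 0 0 0 0 1.31 0.2
0 0 0 0 0 0.44 0.2; 0 0 0 0 0 0.44 0.2; 0 0 0 0 0 0.53 0.2; 0 0 0 0 0 0.63 0.2; 0 0 0 0 0 0.72 0.2
0 0 0 0 0 0 0.2; 0 0 0 0 0 0 0.2; 0 0 0 0 0 0 0.2; 0 0 0 0 0 0 0.2; 0 0 0 0 0 0 0.2
end [ 4.6530e+02 -1.7089e+02  1.1869e+02  2.0000e-02  2.0000e-01]
```

View pics/b1.png

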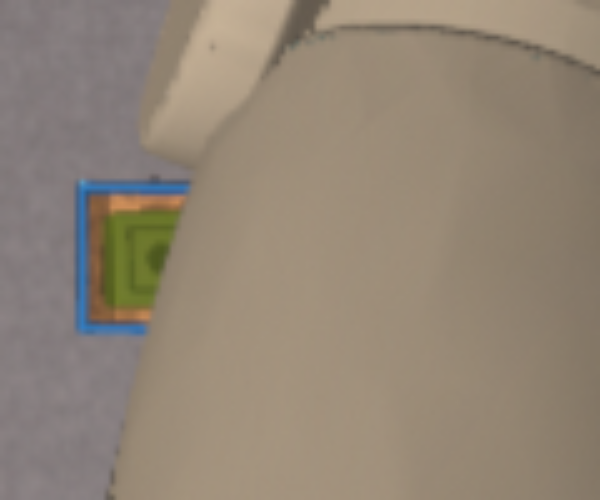

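Green soap sits centred in the cork compartment (about (155,258) in the crop), and the tin is gripped at 44 mm.

>>> {"name": "apply_moves", "arguments": {"series": "0 0 -0.03 -0.09 -0.95 0 0.2; 0 0 -0.06 -0.18 -1.89 0 0.2; 0 0 -0.09 -0.28 -2.84 0 0.2; 0 0 -0.12 -0.37 -3.79 0 0.2; 0 0 -0.15 -0.46 -4.73 0 0.2"}}

```text
t: 10.95
ee_pos: [462.8, -170.4, 198.0]
tool_rot: [-0.002, 0.7, 0.714, -0.001]
contact_force: [-0.2, -0.6, -1.0]
width: 0.467
grasp_force: 20.0
```

>>> {"name": "apply_moves", "arguments": {"series": "0 0 0 0 0 0 0.2; 0 0 0 0 0 0 0.2; 0 0 0 0 0 0.43 0.2; 0 0 0 0 0 0.87 0.2; 0 0 0 0 0 1.31 0.2"}}

```text
t: 11.45
ee_pos: [466.9, -171.0, 146.4]
tool_rot: [0.0, 0.7, 0.714, 0.0]
contact_force: [-0.7, -0.6, -0.9]
width: 0.467
grasp_force: 20.0
```

>>> {"name": "apply_moves", "arguments": {"series": "0 0 0 0 0 0.44 0.2; 0 0 0 0 0 0.44 0.2; 0 0 0 0 0 0.53 0.2; 0 0 0 0 0 0.63 0.2; 0 0 0 0 0 0.72 0.2"}}

```text
t: 11.95
ee_pos: [466.0, -171.1, 119.0]
tool_rot: [0.001, 0.7, 0.714, 0.0]
contact_force: [0.0, 0.5, -0.7]
width: 0.464
grasp_force: 20.0
```

>>> {"name": "apply_moves", "arguments": {"series": "0 0 0 0 0 0 0.2; 0 0 0 0 0 0 0.2; 0 0 0 0 0 0 0.2; 0 0 0 0 0 0 0.2; 0 0 0 0 0 0 0.2"}}

```text
t: 12.45
ee_pos: [465.3, -170.9, 118.8]
tool_rot: [0.0, 0.7, 0.714, 0.0]
contact_force: [-1.1, 0.2, -0.3]
width: 0.461
grasp_force: 20.0
```

```bash
python3 plan.py '[(465.3,-170.9,118.7,0.02,.65,40,5),(465.3,-170.9,190,0.02,.75,25,0),(533.2,-409.9,200,0,.6,40,1),(533.2,-409.9,119,0,.6,20,2),(533.2,-409.9,119,0,.1,25,6),(533.2,-409.9,200,0,.1,25,0)]'
```

```text
0 0 0 0 0 0 0.65; 0 0 0 0 0 0 0.65; 0 0 0 0 0 0 0.65; 0 0 0 0 0 0 0.65; 0 0 0 0 0 0 0.65
0 0 0 0 0 0 0.65; 0 0 0 0 0 -0.59 0.75; 0 0 0 0 0 -1.19 0.75; 0 0 0 0 0 -1.78 0.75; 0 0 0.02 -0.86 0.22 -1.82 0.6
0 0 0.02 -0.86 0.23 -0.03 0.6; 0 0 0.05 -1.71 0.46 -0.07 0.6; 0 0 0.07 -2.57 0.69 -0.11 0.6; 0 0 0.09 -3.43 0.91 -0.14 0.6; 0 0 0.11 -4.29 1.14 -0.18 0.6
0 0 0.02 -0.85 0.24 -0.03 0.6; 0 0 0.02 -0.85 0.24 -0.03 0.6; 0 0 0.02 -0.85 0.24 0.37 0.6; 0 0 0.02 -0.85 0.24 0.78 0.6; 0 0 0.02 -0.85 0.24 1.18 0.6
0 0 0 0 0 0.41 0.6; 0 0 0 0 0 0.81 0.6; 0 0 0 0 0 0.81 0.6; 0 0 0 0 0 0.81 0.6; 0 0 0 0 0 0.81 0.1
0 0 0 0 0 0 0.1; 0 0 0 0 0 0 0.1; 0 0 0 0 0 0 0.1; 0 0 0 0 0 0 0.1; 0 0 0 0 0 0 0.1
0 0 0 0 0 -0.5 0.1; 0 0 0 0 0 -1.01 0.1; 0 0 0 0 0 -1.52 0.1; 0 0 0 0 0 -2.02 0.1; 0 0 0 0 0 -2.02 0.1
end [ 5.3312e+02 -4.0984e+02  1.9989e+02 -0.0000e+00  1.0000e-01]
```

>>> {"name": "apply_moves", "arguments": {"series": "0 0 0 0 0 0 0.65; 0 0 0 0 0 0 0.65; 0 0 0 0 0 0 0.65; 0 0 0 0 0 0 0.65; 0 0 0 0 0 0 0.65"}}

```text
t: 12.95
ee_pos: [465.3, -170.9, 118.7]
tool_rot: [0.0, 0.7, 0.714, 0.0]
contact_force: [-1.0, 0.7, -0.4]
width: 0.648
grasp_force: 0.0
```

>>> {"name": "apply_moves", "arguments": {"series": "0 0 0 0 0 0 0.65; 0 0 0 0 0 -0.59 0.75; 0 0 0 0 0 -1.19 0.75; 0 0 0 0 0 -1.78 0.75; 0 0 0.02 -0.86 0.22 -1.82 0.6"}}

```text
t: 13.45
ee_pos: [474.8, -203.0, 194.3]
tool_rot: [0.001, 0.7, 0.714, 0.001]
contact_force: [1.2, -0.5, 0.2]
width: 0.698
grasp_force: 0.0
```

>>> {"name": "apply_moves", "arguments": {"series": "0 0 0.02 -0.86 0.23 -0.03 0.6; 0 0 0.05 -1.71 0.46 -0.07 0.6; 0 0 0.07 -2.57 0.69 -0.11 0.6; 0 0 0.09 -3.43 0.91 -0.14 0.6; 0 0 0.11 -4.29 1.14 -0.18 0.6"}}

```text
t: 13.95
ee_pos: [523.6, -377.2, 198.5]
tool_rot: [-0.0, 0.706, 0.708, 0.0]
contact_force: [0.8, -0.0, 0.6]
width: 0.598
grasp_force: 0.0
```

>>> {"name": "apply_moves", "arguments": {"series": "0 0 0.02 -0.85 0.24 -0.03 0.6; 0 0 0.02 -0.85 0.24 -0.03 0.6; 0 0 0.02 -0.85 0.24 0.37 0.6; 0 0 0.02 -0.85 0.24 0.78 0.6; 0 0 0.02 -0.85 0.24 1.18 0.6"}}

```text
t: 14.45
ee_pos: [532.8, -409.0, 150.7]
tool_rot: [-0.001, 0.707, 0.707, 0.0]
contact_force: [0.8, -0.3, -0.0]
width: 0.598
grasp_force: 0.0
```

>>> {"name": "apply_moves", "arguments": {"series": "0 0 0 0 0 0.41 0.6; 0 0 0 0 0 0.81 0.6; 0 0 0 0 0 0.81 0.6; 0 0 0 0 0 0.81 0.6; 0 0 0 0 0 0.81 0.1"}}

```text
t: 14.95
ee_pos: [533.5, -409.9, 120.1]
tool_rot: [0.001, 0.707, 0.707, 0.0]
contact_force: [0.3, 0.3, 0.4]
width: 0.549
grasp_force: 0.0
```

>>> {"name": "apply_moves", "arguments": {"series": "0 0 0 0 0 0 0.1; 0 0 0 0 0 0 0.1; 0 0 0 0 0 0 0.1; 0 0 0 0 0 0 0.1; 0 0 0 0 0 0 0.1"}}

```text
t: 15.45
ee_pos: [533.4, -410.0, 119.7]
tool_rot: [0.0, 0.707, 0.707, 0.0]
contact_force: [0.2, 1.4, 3.2]
width: 0.313
grasp_force: 20.0
```

>>> {"name": "apply_moves", "arguments": {"series": "0 0 0 0 0 -0.5 0.1; 0 0 0 0 0 -1.01 0.1; 0 0 0 0 0 -1.52 0.1; 0 0 0 0 0 -2.02 0.1; 0 0 0 0 0 -2.02 0.1"}}

```text
t: 15.95
ee_pos: [534.1, -410.8, 202.6]
tool_rot: [0.003, 0.707, 0.707, 0.0]
contact_force: [0.5, 0.6, -0.5]
width: 0.317
grasp_force: 20.0
```

```bash
python3 plan.py '[(466.5,-236.9,200,0.02,.1,40,2),(466.5,-236.9,135,0.02,.1,20,1),(466.5,-236.9,123.6,0.02,.1,5,3)]'
python3 - <<'E'
from h import *
o=[cv2.resize(imaging.read_camera('top')[150:300,320:560],None,fx=3,fy=3)]
cv2.imwrite('pics/b2.png',o[0])
cv2.imwrite('pics/b2s.png',cv2.resize(imaging.read_camera('scene')[40:200,220:400],None,fx=3,fy=3))
E
```

```text
0 0 -0.03 0.86 -0.33 0 0.1; 0 0 -0.06 1.73 -0.67 0 0.1; 0 0 -0.09 2.59 -1 0 0.1; 0 0 -0.12 3.46 -1.33 0 0.1; 0 0 -0.15 4.32 -1.67 0 0.1
0 0 0 0 0 0 0.1; 0 0 0 0 0 0 0.1; 0 0 0 0 0 0.4 0.1; 0 0 0 0 0 0.81 0.1; 0 0 0 0 0 1.22 0.1
0 0 0 0 0 0.4 0.1; 0 0 0 0 0 0.4 0.1; 0 0 0 0 0 0.5 0.1; 0 0 0 0 0 0.59 0.1; 0 0 0 0 0 0.69 0.1
0 0 0 0 0 0 0.1; 0 0 0 0 0 0 0.1; 0 0 0 0 0 0 0.1; 0 0 0 0 0 0 0.1; 0 0 0 0 0 0 0.1
end [ 4.6639e+02 -2.3701e+02  1.2349e+02  2.0000e-02  1.0000e-01]
```

View pics/b2s.png

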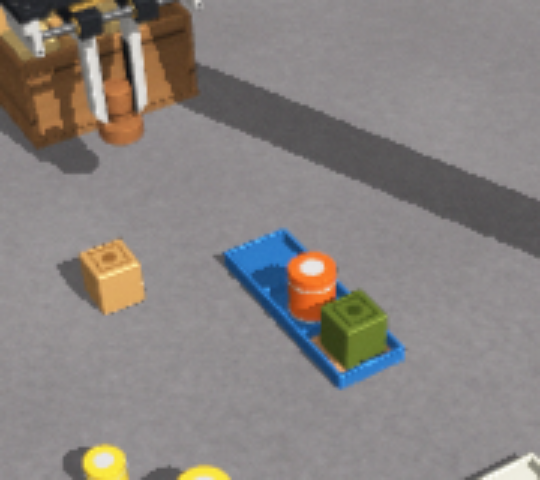

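The rubber hangs upright from the gripper at about (120,115) in the crop. The orange tin (312,288) and green soap (353,328) stand in their compartments.

>>> {"name": "apply_moves", "arguments": {"series": "0 0 -0.03 0.86 -0.33 0 0.1; 0 0 -0.06 1.73 -0.67 0 0.1; 0 0 -0.09 2.59 -1 0 0.1; 0 0 -0.12 3.46 -1.33 0 0.1; 0 0 -0.15 4.32 -1.67 0 0.1"}}

```text
t: 16.55
ee_pos: [464.9, -235.1, 198.0]
tool_rot: [-0.002, 0.7, 0.714, -0.0]
contact_force: [-0.0, 0.1, -1.1]
width: 0.315
grasp_force: 20.0
```

>>> {"name": "apply_moves", "arguments": {"series": "0 0 0 0 0 0 0.1; 0 0 0 0 0 0 0.1; 0 0 0 0 0 0.4 0.1; 0 0 0 0 0 0.81 0.1; 0 0 0 0 0 1.22 0.1"}}

```text
t: 17.05
ee_pos: [467.1, -238.5, 149.9]
tool_rot: [0.0, 0.7, 0.714, -0.0]
contact_force: [0.2, 0.4, 1.0]
width: 0.317
grasp_force: 20.0
```

>>> {"name": "apply_moves", "arguments": {"series": "0 0 0 0 0 0.4 0.1; 0 0 0 0 0 0.4 0.1; 0 0 0 0 0 0.5 0.1; 0 0 0 0 0 0.59 0.1; 0 0 0 0 0 0.69 0.1"}}

```text
t: 17.55
ee_pos: [466.9, -237.5, 123.7]
tool_rot: [0.001, 0.7, 0.714, 0.0]
contact_force: [-0.4, -0.5, -0.4]
width: 0.312
grasp_force: 20.0
```

>>> {"name": "apply_moves", "arguments": {"series": "0 0 0 0 0 0 0.1; 0 0 0 0 0 0 0.1; 0 0 0 0 0 0 0.1; 0 0 0 0 0 0 0.1; 0 0 0 0 0 0 0.1"}}

```text
t: 18.05
ee_pos: [466.4, -237.0, 123.6]
tool_rot: [0.0, 0.7, 0.714, 0.0]
contact_force: [0.2, 0.1, -0.3]
width: 0.314
grasp_force: 20.0
```

```bash
python3 plan.py '[(466.4,-237,123.5,0.02,.65,40,5),(466.4,-237,195,0.02,.75,25,0),(610.7,-288,195,0,.75,40,1),(610.7,-288,114,0,.75,20,2),(610.7,-288,114,0,.2,25,6),(610.7,-288,205,0,.2,25,0)]'
```

```text
0 0 0 0 0 0 0.65; 0 0 0 0 0 0 0.65; 0 0 0 0 0 0 0.65; 0 0 0 0 0 0 0.65; 0 0 0 0 0 0 0.65
0 0 0 0 0 0 0.65; 0 0 0 0 0 -0.6 0.75; 0 0 0 0 0 -1.19 0.75; 0 0 0 0 0 -1.79 0.75; 0 0 0.04 -0.34 0.9 -1.79 0.75
0 0 0.04 -0.33 0.89 0 0.75; 0 0 0.07 -0.66 1.79 0 0.75; 0 0 0.11 -0.99 2.69 0 0.75; 0 0 0.11 -0.99 2.69 0 0.75; 0 0 0.11 -0.99 2.69 0.41 0.75
0 0 0 0 0 0.4 0.75; 0 0 0 0 0 0.81 0.75; 0 0 0 0 0 1.21 0.75; 0 0 0 0 0 1.62 0.75; 0 0 0 0 0 1.62 0.75
0 0 0 0 0 0 0.75; 0 0 0 0 0 0 0.2; 0 0 0 0 0 0 0.2; 0 0 0 0 0 0 0.2; 0 0 0 0 0 0 0.2
0 0 0 0 0 0 0.2; 0 0 0 0 0 0 0.2; 0 0 0 0 0 -0.57 0.2; 0 0 0 0 0 -1.14 0.2; 0 0 0 0 0 -1.71 0.2
0 0 0 0 0 -0.57 0.2; 0 0 0 0 0 -0.57 0.2; 0 0 0 0 0 -0.57 0.2; 0 0 0 0 0 -0.57 0.2; 0 0 0 0 0 -0.57 0.2
end [ 6.1084e+02 -2.8786e+02  2.0509e+02 -0.0000e+00  2.0000e-01]
```

>>> {"name": "apply_moves", "arguments": {"series": "0 0 0 0 0 0 0.65; 0 0 0 0 0 0 0.65; 0 0 0 0 0 0 0.65; 0 0 0 0 0 0 0.65; 0 0 0 0 0 0 0.65"}}

```text
t: 18.55
ee_pos: [466.4, -237.0, 123.4]
tool_rot: [-0.0, 0.7, 0.714, 0.0]
contact_force: [0.3, -0.7, 0.4]
width: 0.646
grasp_force: 0.0
```

>>> {"name": "apply_moves", "arguments": {"series": "0 0 0 0 0 0 0.65; 0 0 0 0 0 -0.6 0.75; 0 0 0 0 0 -1.19 0.75; 0 0 0 0 0 -1.79 0.75; 0 0 0.04 -0.34 0.9 -1.79 0.75"}}

```text
t: 19.05
ee_pos: [500.8, -249.1, 198.4]
tool_rot: [0.001, 0.702, 0.712, -0.0]
contact_force: [1.3, -0.7, -0.7]
width: 0.748
grasp_force: 0.0
```

>>> {"name": "apply_moves", "arguments": {"series": "0 0 0.04 -0.33 0.89 0 0.75; 0 0 0.07 -0.66 1.79 0 0.75; 0 0 0.11 -0.99 2.69 0 0.75; 0 0 0.11 -0.99 2.69 0 0.75; 0 0 0.11 -0.99 2.69 0.41 0.75"}}

```text
t: 19.55
ee_pos: [612.4, -288.6, 179.8]
tool_rot: [0.002, 0.707, 0.707, 0.0]
contact_force: [-0.2, 0.3, -0.2]
width: 0.755
grasp_force: 0.0
```

>>> {"name": "apply_moves", "arguments": {"series": "0 0 0 0 0 0.4 0.75; 0 0 0 0 0 0.81 0.75; 0 0 0 0 0 1.21 0.75; 0 0 0 0 0 1.62 0.75; 0 0 0 0 0 1.62 0.75"}}

```text
t: 20.05
ee_pos: [608.6, -286.7, 111.3]
tool_rot: [-0.003, 0.707, 0.707, -0.001]
contact_force: [-0.1, -0.2, -0.6]
width: 0.749
grasp_force: 0.0
```

>>> {"name": "apply_moves", "arguments": {"series": "0 0 0 0 0 0 0.75; 0 0 0 0 0 0 0.2; 0 0 0 0 0 0 0.2; 0 0 0 0 0 0 0.2; 0 0 0 0 0 0 0.2"}}

```text
t: 20.55
ee_pos: [611.1, -288.0, 114.5]
tool_rot: [0.001, 0.707, 0.707, 0.0]
contact_force: [-0.0, -0.3, 2.5]
width: 0.467
grasp_force: 20.0
```

>>> {"name": "apply_moves", "arguments": {"series": "0 0 0 0 0 0 0.2; 0 0 0 0 0 0 0.2; 0 0 0 0 0 -0.57 0.2; 0 0 0 0 0 -1.14 0.2; 0 0 0 0 0 -1.71 0.2"}}

```text
t: 21.05
ee_pos: [610.4, -287.7, 182.2]
tool_rot: [-0.001, 0.707, 0.707, -0.0]
contact_force: [-0.6, 0.3, -1.8]
width: 0.469
grasp_force: 20.0
```

>>> {"name": "apply_moves", "arguments": {"series": "0 0 0 0 0 -0.57 0.2; 0 0 0 0 0 -0.57 0.2; 0 0 0 0 0 -0.57 0.2; 0 0 0 0 0 -0.57 0.2; 0 0 0 0 0 -0.57 0.2"}}

```text
t: 21.55
ee_pos: [610.2, -287.4, 203.2]
tool_rot: [-0.002, 0.707, 0.707, -0.0]
contact_force: [-0.1, -0.6, -0.6]
width: 0.463
grasp_force: 20.0
```

```bash
python3 plan.py '[(447.1,185.4,205,0.01,.2,45,2),(447.1,185.4,130,0.01,.2,20,1),(447.1,185.4,118.5,0.01,.2,5,3)]'
python3 - <<'E'
from h import *
cv2.imwrite('pics/b3s.png',cv2.resize(imaging.read_camera('scene')[40:200,220:400],None,fx=3,fy=3))
E
```

```text
0 0 -0.01 0.99 -0.34 0 0.2; 0 0 -0.01 1.97 -0.68 0 0.2; 0 0 -0.02 2.96 -1.02 0 0.2; 0 0 -0.02 3.94 -1.37 0 0.2; 0 0 -0.03 4.93 -1.71 0 0.2
0 0 -0.01 0.99 -0.34 0 0.2; 0 0 -0.01 1.97 -0.67 0 0.2; 0 0 -0.02 2.96 -1.01 0 0.2; 0 0 -0.03 3.95 -1.35 0 0.2; 0 0 -0.03 4.94 -1.68 0 0.2
0 0 -0.01 0.98 -0.34 0 0.2; 0 0 -0.01 1.97 -0.67 0 0.2; 0 0 -0.01 1.97 -0.67 0 0.2; 0 0 -0.01 1.97 -0.67 0 0.2; 0 0 -0.01 1.97 -0.67 0.47 0.2
0 0 0 0 0 0.47 0.2; 0 0 0 0 0 0.94 0.2; 0 0 0 0 0 1.41 0.2; 0 0 0 0 0 1.41 0.2; 0 0 0 0 0 1.5 0.2
0 0 0 0 0 0.1 0.2; 0 0 0 0 0 0.19 0.2; 0 0 0 0 0 0.19 0.2; 0 0 0 0 0 0.19 0.2; 0 0 0 0 0 0.19 0.2
end [4.4716e+02 1.8530e+02 1.1869e+02 1.0000e-02 2.0000e-01]
```

View pics/b3s.png

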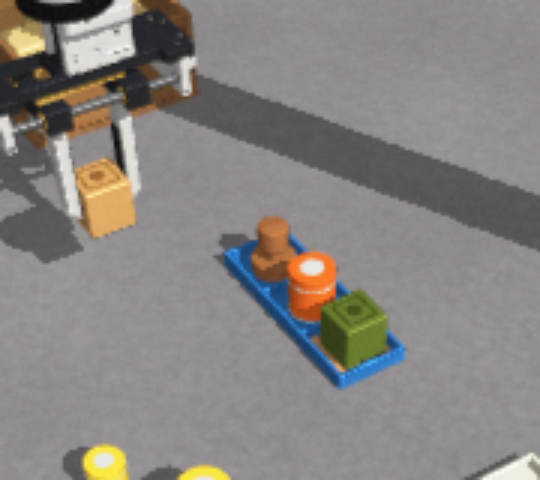

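The blue tray is filled: rubber (272,245), tin (312,288), soap (353,328), all upright. The tan soap is held at (105,198).

>>> {"name": "apply_moves", "arguments": {"series": "0 0 -0.01 0.99 -0.34 0 0.2; 0 0 -0.01 1.97 -0.68 0 0.2; 0 0 -0.02 2.96 -1.02 0 0.2; 0 0 -0.02 3.94 -1.37 0 0.2; 0 0 -0.03 4.93 -1.71 0 0.2"}}

```text
t: 22.1
ee_pos: [541.5, -89.2, 204.3]
tool_rot: [-0.001, 0.706, 0.708, -0.0]
contact_force: [0.2, 0.8, -1.6]
width: 0.465
grasp_force: 20.0
```

>>> {"name": "apply_moves", "arguments": {"series": "0 0 -0.01 0.99 -0.34 0 0.2; 0 0 -0.01 1.97 -0.67 0 0.2; 0 0 -0.02 2.96 -1.01 0 0.2; 0 0 -0.03 3.95 -1.35 0 0.2; 0 0 -0.03 4.94 -1.68 0 0.2"}}

```text
t: 22.6
ee_pos: [473.6, 108.1, 204.6]
tool_rot: [-0.0, 0.704, 0.71, -0.0]
contact_force: [0.7, 0.6, -1.0]
width: 0.468
grasp_force: 20.0
```

>>> {"name": "apply_moves", "arguments": {"series": "0 0 -0.01 0.98 -0.34 0 0.2; 0 0 -0.01 1.97 -0.67 0 0.2; 0 0 -0.01 1.97 -0.67 0 0.2; 0 0 -0.01 1.97 -0.67 0 0.2; 0 0 -0.01 1.97 -0.67 0.47 0.2"}}

```text
t: 23.1
ee_pos: [449.2, 185.1, 187.7]
tool_rot: [0.002, 0.704, 0.71, 0.002]
contact_force: [0.2, -0.1, -1.3]
width: 0.467
grasp_force: 20.0
```

>>> {"name": "apply_moves", "arguments": {"series": "0 0 0 0 0 0.47 0.2; 0 0 0 0 0 0.94 0.2; 0 0 0 0 0 1.41 0.2; 0 0 0 0 0 1.41 0.2; 0 0 0 0 0 1.5 0.2"}}

```text
t: 23.6
ee_pos: [448.1, 184.4, 126.4]
tool_rot: [0.0, 0.704, 0.71, 0.0]
contact_force: [-0.5, -0.0, -0.9]
width: 0.465
grasp_force: 20.0
```

>>> {"name": "apply_moves", "arguments": {"series": "0 0 0 0 0 0.1 0.2; 0 0 0 0 0 0.19 0.2; 0 0 0 0 0 0.19 0.2; 0 0 0 0 0 0.19 0.2; 0 0 0 0 0 0.19 0.2"}}

```text
t: 24.1
ee_pos: [447.3, 185.4, 119.0]
tool_rot: [0.0, 0.704, 0.71, 0.0]
contact_force: [0.5, 0.5, -1.4]
width: 0.46
grasp_force: 20.0
```

```bash
python3 plan.py '[(447.1,185.3,118.7,0.01,.65,40,5),(447.1,185.3,190,0.01,.75,25,0),(669.0,-1,195,0,.75,45,1),(669,-1,114,0,.75,20,2),(669,-1,114,0,.2,25,6),(669,-1,205,0,.2,25,0)]'
```

```text
0 0 0 0 0 0 0.65; 0 0 0 0 0 0 0.65; 0 0 0 0 0 0 0.65; 0 0 0 0 0 0 0.65; 0 0 0 0 0 0 0.65
0 0 0 0 0 0 0.65; 0 0 0 0 0 -0.59 0.75; 0 0 0 0 0 -1.19 0.75; 0 0 0 0 0 -1.78 0.75; 0 0 0.01 -0.67 0.78 -1.8 0.75
0 0 0.01 -0.67 0.79 -0.02 0.75; 0 0 0.02 -1.35 1.58 -0.04 0.75; 0 0 0.03 -2.02 2.37 -0.05 0.75; 0 0 0.04 -2.69 3.15 -0.07 0.75; 0 0 0.05 -3.36 3.94 -0.09 0.75
0 0 0.01 -0.67 0.79 -0.02 0.75; 0 0 0.01 -0.67 0.79 -0.02 0.75; 0 0 0.01 -0.67 0.79 0.39 0.75; 0 0 0.01 -0.67 0.79 0.79 0.75; 0 0 0.01 -0.67 0.79 1.2 0.75
0 0 0 0 0 0.4 0.75; 0 0 0 0 0 0.81 0.75; 0 0 0 0 0 0.81 0.75; 0 0 0 0 0 0.81 0.75; 0 0 0 0 0 0.81 0.2
0 0 0 0 0 0 0.2; 0 0 0 0 0 0 0.2; 0 0 0 0 0 0 0.2; 0 0 0 0 0 0 0.2; 0 0 0 0 0 0 0.2
0 0 0 0 0 -0.57 0.2; 0 0 0 0 0 -1.14 0.2; 0 0 0 0 0 -1.71 0.2; 0 0 0 0 0 -2.28 0.2; 0 0 0 0 0 -2.28 0.2
end [ 6.6890e+02 -1.1200e+00  2.0509e+02 -0.0000e+00  2.0000e-01]
```

>>> {"name": "apply_moves", "arguments": {"series": "0 0 0 0 0 0 0.65; 0 0 0 0 0 0 0.65; 0 0 0 0 0 0 0.65; 0 0 0 0 0 0 0.65; 0 0 0 0 0 0 0.65"}}

```text
t: 24.6
ee_pos: [447.2, 185.4, 118.7]
tool_rot: [0.0, 0.704, 0.71, 0.0]
contact_force: [0.5, -0.6, -0.8]
width: 0.651
grasp_force: 0.0
```

>>> {"name": "apply_moves", "arguments": {"series": "0 0 0 0 0 0 0.65; 0 0 0 0 0 -0.59 0.75; 0 0 0 0 0 -1.19 0.75; 0 0 0 0 0 -1.78 0.75; 0 0 0.01 -0.67 0.78 -1.8 0.75"}}

```text
t: 25.1
ee_pos: [477.3, 160.8, 193.5]
tool_rot: [0.0, 0.703, 0.711, 0.002]
contact_force: [1.4, 1.0, 0.4]
width: 0.747
grasp_force: 0.0
```

>>> {"name": "apply_moves", "arguments": {"series": "0 0 0.01 -0.67 0.79 -0.02 0.75; 0 0 0.02 -1.35 1.58 -0.04 0.75; 0 0 0.03 -2.02 2.37 -0.05 0.75; 0 0 0.04 -2.69 3.15 -0.07 0.75; 0 0 0.05 -3.36 3.94 -0.09 0.75"}}

```text
t: 25.6
ee_pos: [638.3, 24.4, 194.1]
tool_rot: [-0.0, 0.707, 0.707, -0.0]
contact_force: [1.3, 0.3, 0.7]
width: 0.749
grasp_force: 0.0
```

>>> {"name": "apply_moves", "arguments": {"series": "0 0 0.01 -0.67 0.79 -0.02 0.75; 0 0 0.01 -0.67 0.79 -0.02 0.75; 0 0 0.01 -0.67 0.79 0.39 0.75; 0 0 0.01 -0.67 0.79 0.79 0.75; 0 0 0.01 -0.67 0.79 1.2 0.75"}}

```text
t: 26.1
ee_pos: [668.3, -0.7, 145.6]
tool_rot: [-0.0, 0.707, 0.707, -0.0]
contact_force: [0.0, 0.0, -0.1]
width: 0.752
grasp_force: 0.0
```

>>> {"name": "apply_moves", "arguments": {"series": "0 0 0 0 0 0.4 0.75; 0 0 0 0 0 0.81 0.75; 0 0 0 0 0 0.81 0.75; 0 0 0 0 0 0.81 0.75; 0 0 0 0 0 0.81 0.2"}}

```text
t: 26.6
ee_pos: [669.3, -0.9, 114.9]
tool_rot: [0.001, 0.707, 0.707, 0.001]
contact_force: [0.1, -0.5, 0.5]
width: 0.7
grasp_force: 0.0
```

>>> {"name": "apply_moves", "arguments": {"series": "0 0 0 0 0 0 0.2; 0 0 0 0 0 0 0.2; 0 0 0 0 0 0 0.2; 0 0 0 0 0 0 0.2; 0 0 0 0 0 0 0.2"}}

```text
t: 27.1
ee_pos: [669.3, -1.1, 114.5]
tool_rot: [0.0, 0.707, 0.707, 0.0]
contact_force: [-0.5, -0.1, 3.6]
width: 0.464
grasp_force: 20.0
```

>>> {"name": "apply_moves", "arguments": {"series": "0 0 0 0 0 -0.57 0.2; 0 0 0 0 0 -1.14 0.2; 0 0 0 0 0 -1.71 0.2; 0 0 0 0 0 -2.28 0.2; 0 0 0 0 0 -2.28 0.2"}}

```text
t: 27.6
ee_pos: [670.4, -1.3, 208.2]
tool_rot: [0.002, 0.707, 0.707, 0.002]
contact_force: [0.0, -0.9, -1.3]
width: 0.47
grasp_force: 20.0
```

```bash
python3 plan.py '[(447.8,119.4,205,0.01,.2,45,2),(447.8,119.4,130,0.01,.2,20,1),(447.8,119.4,118.5,0.01,.2,5,3)]'; python3 plan.py '[(447.8,119.4,118.7,0.01,.65,40,5),(447.8,119.4,190,0.01,.75,25,0),(300,10,300,0,.75,40,4)]'
```

```text
0 0 -0.01 0.5 -0.92 0 0.2; 0 0 -0.02 1 -1.84 0 0.2; 0 0 -0.04 1.51 -2.76 0 0.2; 0 0 -0.05 2.01 -3.69 0 0.2; 0 0 -0.06 2.51 -4.61 0 0.2
0 0 -0.01 0.51 -0.91 0 0.2; 0 0 -0.01 0.51 -0.91 0 0.2; 0 0 -0.01 0.51 -0.91 0 0.2; 0 0 -0.01 0.51 -0.91 0.47 0.2; 0 0 -0.01 0.51 -0.91 0.94 0.2
0 0 0 0 0 0.47 0.2; 0 0 0 0 0 0.94 0.2; 0 0 0 0 0 0.94 0.2; 0 0 0 0 0 1.03 0.2; 0 0 0 0 0 1.13 0.2
0 0 0 0 0 0.09 0.2; 0 0 0 0 0 0.09 0.2; 0 0 0 0 0 0.09 0.2; 0 0 0 0 0 0.09 0.2; 0 0 0 0 0 0.09 0.2
end [4.4798e+02 1.1947e+02 1.1869e+02 1.0000e-02 2.0000e-01]
0 0 0 0 0 0 0.65; 0 0 0 0 0 0 0.65; 0 0 0 0 0 0 0.65; 0 0 0 0 0 0 0.65; 0 0 0 0 0 0 0.65
0 0 0 0 0 0 0.65; 0 0 0 0 0 -0.59 0.75; 0 0 0 0 0 -1.19 0.75; 0 0 0 0 0 -1.78 0.75; 0 0 0.01 -0.45 -0.62 -2.24 0.75
0 0 0.01 -0.45 -0.62 -0.46 0.75; 0 0 0.02 -0.9 -1.24 -0.92 0.75; 0 0 0.03 -1.35 -1.86 -1.38 0.75; 0 0 0.04 -1.81 -2.48 -1.83 0.75; 0 0 0.06 -2.26 -3.1 -2.29 0.75
0 0 0 0 0 0 0.75; 0 0 0 0 0 0 0.75; 0 0 0 0 0 0 0.75; 0 0 0 0 0 0 0.75; 0 0 0 0 0 0 0.75
end [300.07   9.86 299.89  -0.     0.75]
```

>>> {"name": "apply_moves", "arguments": {"series": "0 0 -0.01 0.5 -0.92 0 0.2; 0 0 -0.02 1 -1.84 0 0.2; 0 0 -0.04 1.51 -2.76 0 0.2; 0 0 -0.05 2.01 -3.69 0 0.2; 0 0 -0.06 2.51 -4.61 0 0.2"}}

```text
t: 28.1
ee_pos: [482.1, 99.9, 203.5]
tool_rot: [-0.001, 0.704, 0.71, -0.001]
contact_force: [0.2, 0.1, -1.0]
width: 0.467
grasp_force: 20.0
```

>>> {"name": "apply_moves", "arguments": {"series": "0 0 -0.01 0.51 -0.91 0 0.2; 0 0 -0.01 0.51 -0.91 0 0.2; 0 0 -0.01 0.51 -0.91 0 0.2; 0 0 -0.01 0.51 -0.91 0.47 0.2; 0 0 -0.01 0.51 -0.91 0.94 0.2"}}

```text
t: 28.6
ee_pos: [449.9, 119.1, 167.1]
tool_rot: [0.001, 0.704, 0.71, 0.001]
contact_force: [0.9, 0.2, -1.5]
width: 0.466
grasp_force: 20.0
```

>>> {"name": "apply_moves", "arguments": {"series": "0 0 0 0 0 0.47 0.2; 0 0 0 0 0 0.94 0.2; 0 0 0 0 0 0.94 0.2; 0 0 0 0 0 1.03 0.2; 0 0 0 0 0 1.13 0.2"}}

```text
t: 29.1
ee_pos: [449.3, 119.3, 122.6]
tool_rot: [0.001, 0.704, 0.71, 0.001]
contact_force: [-0.5, -1.1, -0.9]
width: 0.465
grasp_force: 20.0
```

>>> {"name": "apply_moves", "arguments": {"series": "0 0 0 0 0 0.09 0.2; 0 0 0 0 0 0.09 0.2; 0 0 0 0 0 0.09 0.2; 0 0 0 0 0 0.09 0.2; 0 0 0 0 0 0.09 0.2"}}

```text
t: 29.6
ee_pos: [448.1, 119.5, 118.9]
tool_rot: [0.0, 0.704, 0.71, 0.0]
contact_force: [-0.2, 0.7, -0.7]
width: 0.463
grasp_force: 20.0
```

>>> {"name": "apply_moves", "arguments": {"series": "0 0 0 0 0 0 0.65; 0 0 0 0 0 0 0.65; 0 0 0 0 0 0 0.65; 0 0 0 0 0 0 0.65; 0 0 0 0 0 0 0.65"}}

```text
t: 30.1
ee_pos: [448.0, 119.5, 118.7]
tool_rot: [-0.0, 0.704, 0.71, 0.0]
contact_force: [-0.2, -0.0, 0.2]
width: 0.649
grasp_force: 0.0
```

>>> {"name": "apply_moves", "arguments": {"series": "0 0 0 0 0 0 0.65; 0 0 0 0 0 -0.59 0.75; 0 0 0 0 0 -1.19 0.75; 0 0 0 0 0 -1.78 0.75; 0 0 0.01 -0.45 -0.62 -2.24 0.75"}}

```text
t: 30.6
ee_pos: [426.6, 102.0, 210.0]
tool_rot: [0.002, 0.704, 0.71, 0.002]
contact_force: [0.2, 0.0, 0.2]
width: 0.75
grasp_force: 0.0
```

>>> {"name": "apply_moves", "arguments": {"series": "0 0 0.01 -0.45 -0.62 -0.46 0.75; 0 0 0.02 -0.9 -1.24 -0.92 0.75; 0 0 0.03 -1.35 -1.86 -1.38 0.75; 0 0 0.04 -1.81 -2.48 -1.83 0.75; 0 0 0.06 -2.26 -3.1 -2.29 0.75"}}

```text
t: 31.1
ee_pos: [298.7, 9.4, 300.5]
tool_rot: [0.0, 0.707, 0.707, -0.0]
contact_force: [-0.0, -0.8, 1.2]
width: 0.748
grasp_force: 0.0
```

>>> {"name": "apply_moves", "arguments": {"series": "0 0 0 0 0 0 0.75; 0 0 0 0 0 0 0.75; 0 0 0 0 0 0 0.75; 0 0 0 0 0 0 0.75; 0 0 0 0 0 0 0.75"}}

```text
t: 31.6
ee_pos: [300.4, 10.2, 299.2]
tool_rot: [-0.001, 0.707, 0.707, -0.0]
contact_force: [-0.6, -0.2, -0.4]
width: 0.751
grasp_force: 0.0
```

Run:
```python
from h import *
print(ctrl.state()['t'],ctrl.state()['ee_pos'])
cv2.imwrite('pics/f.png',np.vstack([imaging.read_camera('top')[100:320,120:560],imaging.read_camera('scene')[80:360,180:620]]))
```

```text
31.6 [300.41540955  10.24655367 299.21831495]
```

View pics/f.png

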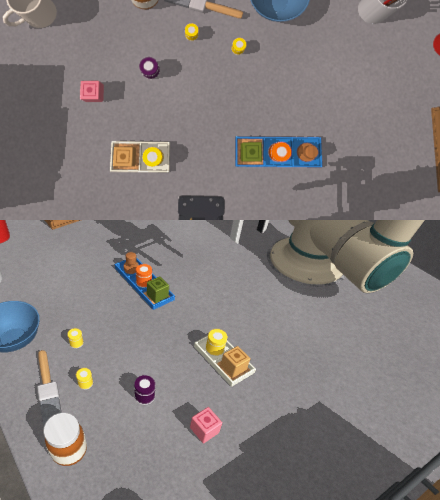

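All five things stand in their compartments: the tan soap (123,157) and yellow tin (152,157) in the white tray, and green (252,152), orange (281,152) and the rubber (309,152) in the blue. The rose soap and purple tin have not moved, and the gripper is clear.

```bash
python3 -c "
from station import ctrl
print(ctrl.finish_job())"
```

```text
the job is handed in; nothing more can be done
None
```

Both felting kits are made up as asked and the job was handed in at about 32 s of the 112 s; the last picture showed all five things upright in their compartments and the rose soap and purple tin where they began, but no verdict was returned.

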